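Tension the wire-feed arm to its set mark and lock it

ROBOT

A 6-joint arm with a two-finger parallel gripper is mounted at the origin on a cart in front of the work surface, level with it; the furniture and walls round the work are solid. World frame = base frame: x ahead of the robot, y to its left, z up, the work surface at z = 0. Lengths are in m, angles in rad, forces in N, time in s.
With the tool pointing down it reaches from about 0.425 to 1.125 m from the base axis. Payload 14.9 kg.
Tool frame: the origin (TCP) lies on the centre line of the jaws, within the pads' length; the fingertips stand 22 mm ahead of it and the grasp point (between the pads) lies 3 mm ahead of it (tips_ahead is the distance from the TCP to the fingertips, in m); z points along the fingers, y is the line along which they close (so a half turn about z gives the same grasp; the last joint's range is limited). The gripper opens to 91 mm and grips with 3 to 60 N. Pads are 32 mm wide; open, the fingers measure 118 mm over their backs; the gripper's body (76 mm by 178 mm) begins 60 mm behind the grasp point.
Start: joints at [-0.033, 0.379, 1.734, -0, 1.028, -0.033], TCP at [0.7, -0, 0.201] pointing down, gripper open.
Joint ranges: [-2.77, 2.77], [-0.74, 2.19], [0, 2.66], [-1.06, 4.2], [0.31, 2.87], [-3.08, 3.08]. Speed limits (rad/s): [1.89, 1.89, 2.39, 3.14, 3.14, 3.14].

INTERFACE

Orientations are given as a rotation vector (axis times angle).
In Python, from bench import * gives the robot as it stands.
- The arm moves only by the tool drive_tool, never from a script. Its argument "motion" is a list of rows, each a list of 6 numbers: the shift along the tool's x, y, z each as a share of 0.12 m, from -1 to 1, then the turn, a rotation vector about the tool's x, y, z each as a share of 180 degrees, from -1 to 1. A call has 1 to 20 rows; each row is the pose to reach, as a shift and turn from the pose commanded when the call began, along the tool's axes at that moment, turning the shorter way round; what a row does not reach only later rows make up. A row lasts 1/8 s, in which the tool goes at most 62.5 mm and 10.7 degrees, less where a joint would pass 70% of its speed; a pose out of reach is approached as far as the arm can. A call with a number of a shift or a turn outside -1 to 1 is refused whole. A call with a gripper value outside its range is refused whole. "gripper" is the opening, from 0 (shut) to 1 (fully open), set as the call begins (left out, the last holds). The fingers move at their own pace and stop on an object; the grip force is fixed at half the most. Time passes only in rows, so rows that repeat a pose let the fingers close. It gives the time, the measured TCP pose, the force, the opening and the grip force at its end, in the units of the state.
- get_state(): the state, without advancing time (a new reading comes with each control period).
- get_image(name): name is "scene" or "side" or "wrist"; returns the picture (420x560x3 uint8, blue, green, red); there is no depth.
- get_calibration(name): a dict with "fx", "fy", "cx", "cy" (pixels), "D" ([k1, k2, p1, p2, k3] as OpenCV has them; the pictures are not rectified), "R" (3x3) and "t" (3): a world point X has camera coordinates R X + t. Camera axes: x right, y down, z forward; pixel columns grow to the right and rows downward; lengths in m; the calibration is good to about 2 mm. A picture is of the moment at which its call begins: read the wrist's pose just before it. get_calibration takes no time and is no camera call; for the wrist camera it gives the pose at the moment of the call.
- close_job(): hands the job in; it is judged then, once.
The state is a dict: "t": time; "joint_positions": joint angles; "dq": joint speeds; "tau": joint torques, N m; "tcp_pos": TCP position; "ee_rot": TCP orientation; "force": force on the tool from outside, world axes, zero at the start; "torque": the same for the moment, N m; "finger_gap": finger opening in m; "grip_force": force on a finger pad.
Only numpy, scipy, OpenCV 4.12 (cv2) and the standard library are available. Lean on these libraries where they do the work, as an engineer would, in place of code of your own. Each camera call takes 0.05 s, during which the arm holds its last target. There are 200 camera calls.

TASK

Set the tension on the wire tensioner: turn its round knob clockwise until the tip of the sprung arm stands level with the pointed set mark, working the arm only through the knob and never straining it more than 8 mm past the mark. Then push the lock lever by its pin with shut fingertips (do not pinch it) over to its stop and nip it up there, pressing for a moment with 15 to 25 N and never more than 40 N. Let go, and leave the jar, carton and hex key where they are.

Things in the scene. Friction and masses are not known exactly. Their poses are not given: they have to be found in the camera images.
- tensioner: wire tensioner: grey bed plate 180 x 260 x 10 mm fixed to the bench, origin on the bench (plate spans x -100..80, y -130..130 mm). Its +x runs from the lock lever across to the sprung arm. On it, (x, y) in mm: arm pivot (30, 100), knob (13, 30), lock lever pivot (-40, -50), two fixed grooved rollers 36 mm high (66, 60) and (66, -10)
- tension_arm: the sprung arm: flat steel bar 12 mm wide, top 28 mm above the bench, origin on its upright pivot axis at bench level, reaching 190 mm along its own -y. A small roller 140 mm from the pivot stands 44 mm high, the coil spring on the pivot 44 mm. A spring holds it back against a rest pin; not to be touched
- knob_grip (a point): centre of the black round fluted knob, on its upright axis, 62 mm above the bench; 41 mm diameter, from 46 to 77 mm high, clear below; grasp from above across any diameter. Clockwise from above tightens: 0 to 1 rad of unseen free play, then 10 to 35 mm of tip travel per rad, 0.6 to 2.4 rad in all. Stiff: 0.2 to 0.5 Nm; stays where left; turning back slackens
- pointer_tip (a point): pointed free end of the sprung arm, 190 mm from its pivot, 24 mm above the bench. Slack, it stands at (30, -90) mm in the tensioner's axes; tightening swings it along the tensioner's +x
- set_mark (a point): end of the pointed nose of the set mark, a small steel block 16 x 18 x 20 mm fixed on the scale plate at the tensioner's -y end, nose toward +y at the tip's path; 17 to 35 mm along the tensioner's +x from the slack tip. Axes parallel to the tensioner's. The arm is set when its tip has the same x, in these axes, as this point (about 5 mm apart in y)
- lock_pivot (a point): upright axis of the lock lever, 60 mm above the bench
- lock_pin (a point): point on the axis of the lock lever's upright round steel pin, 60 mm above the bench; the pin is 13 mm in diameter, its top 71 mm above the bench, and stands 55 mm from lock_pivot on a flat lever (top 27 mm above the bench)
- lock_lever (a joint): angle of the lock lever: 0 = open, pin on the tensioner's -y side of the pivot; it starts at 0 to 0.25 and grows as the pin swings clockwise from above, toward the tensioner's -x; a hard stop at 1.3 rad. Moving it takes about 3 N at the pin; at the stop the push rises steeply, some 20 N within a few mm; it stays where it is left. A pinch counts as force on it
- flux_jar: screw-top jar, 38 mm wide, 61 mm high, standing loose beside the tensioner on its +y side; origin under its centre; leave it alone
- pale_carton: small carton 66 x 95 x 38 mm, loose beside the tensioner on its -y side; origin under its centre; leave it alone
- hex_key: hexagon key 29 x 88 x 6 mm, lying loose on the bench on the tensioner's +x side; origin under its centre; leave it alone

How it is judged:
By the outcome, as a careful person would: the job done as asked, in the order asked, and still so for the second after the job is handed in, with the robot touching nothing.
It also fails if it takes over 72 s, if anything falls off the work surface, if the arm or the gripper's body presses on something with over 40 N, if the wrist force passes 120 N, or if a joint passes its speed limit or range.

## Working session

There is one attempt and no reset: what is moved stays moved. The work goes in short steps, Python scripts to look and compute and a tool call to move; the robot and the scene stay as the last step left them, time stands still between calls to the robot, and variables do not carry over. Pictures are saved under pics/ and viewed, at most 10 in all, crops included, and the job is handed in when it is done.

Besides the shell and the picture viewer there is one more tool, called after "Call:" by a JSON object that holds its "fn" and its "kwargs", one argument or row to a line. drive_tool: Moves the arm, as the interface text tells. Shift numbers are shares of 0.12 m and turn numbers shares of 180 degrees, none past 1 either way. Its arguments: {"type":"object","properties":{"motion":{"type":"array"},"gripper":{"type":"number"}},"required":["motion"]}

```bash
mkdir -p pics; ls; cat > h.py <<'E'
from bench import *
import numpy as np, cv2
def cal(n):
    c=get_calibration(n); K=np.array([[c['fx'],0,c['cx']],[0,c['fy'],c['cy']],[0,0,1.]])
    return K,np.array(c['D'],float),np.array(c['R'],float),np.array(c['t'],float)
def ray(C,uv,z):
    K,D,R,t=C; p=cv2.undistortPoints(np.array([[uv]],float),K,D)[0,0]
    o=-R.T@t; d=R.T@np.array([p[0],p[1],1]); return o+d*(z-o[2])/d[2]
def proj(C,X):
    K,D,R,t=C; return cv2.projectPoints(np.array(X,float).reshape(-1,3),cv2.Rodrigues(R)[0],t,K,D)[0][:,0]
E
python3 - <<'E'
from h import *
for n in ['scene','side','wrist']:
    cv2.imwrite(f'pics/{n}0.png',get_image(n)); C=cal(n); print(n,-C[2].T@C[3],C[0][0,0])
print(get_state())
E
```

```text
pics
scene [0.23563906 0.50202073 0.52501231] 432.68685573394595
side [ 0.44130387 -0.87005593  0.52657562] 413.5812576787279
wrist [0.69894064 0.0823238  0.38418854] 360.5947773742211
{'t': 0.15, 'joint_positions': array([-3.32873926e-02,  3.79280491e-01,  1.73464876e+00, -1.74213185e-05,
        1.02849923e+00, -3.32978561e-02]), 'dq': array([-0.0017966 , -0.00158511, -0.00190495,  0.001713  ,  0.00023464,
       -0.00052364]), 'tau': array([-6.05650021e-04, -7.64114213e+01, -4.34656477e+01,  6.51094434e-02,
        4.09642188e-02, -4.73684588e-05]), 'tcp_pos': array([6.99686121e-01, 9.37814268e-06, 2.00643206e-01]), 'ee_rot': array([-2.22099538e+00, -2.22103860e+00,  9.13884144e-04]), 'force': array([0.3533629 , 0.03608447, 1.02228704]), 'torque': array([-0.03237115, -0.00174505, -0.05158644]), 'grip_force': 0.0, 'finger_gap': 0.09110059620261939}
```

View pics/scene0.png

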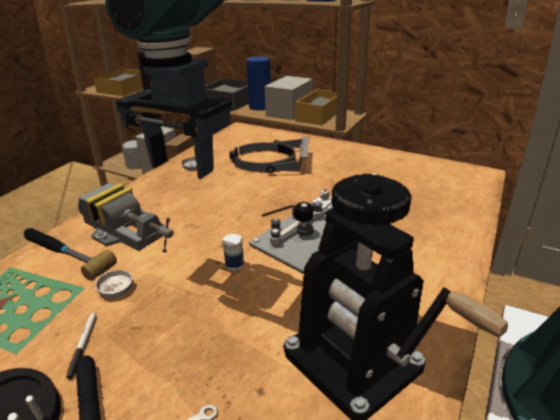

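View pics/wrist0.png

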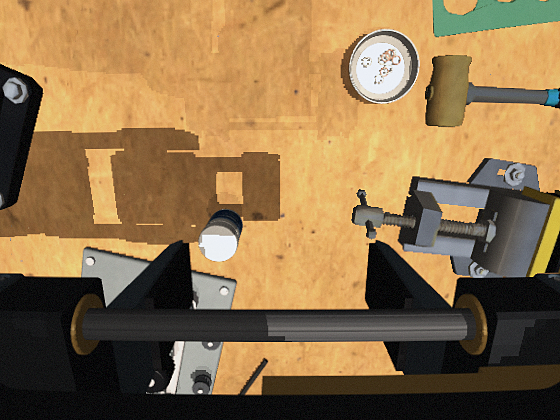

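View pics/side0.png

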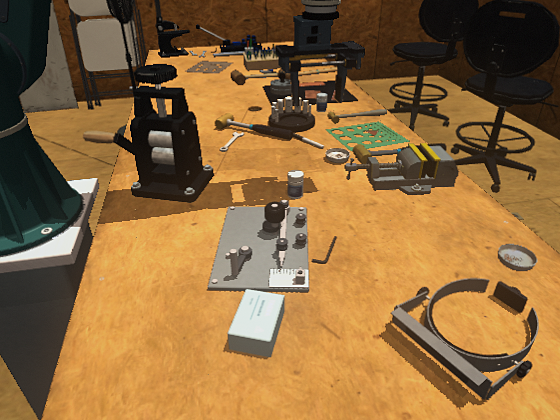

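The side view shows the plate (corners about (229,206), (308,209), (310,290), (208,290)), with the knob at (275,211), the lever at (237,260), the arm tip at (281,265) and the mark at (300,278). The carton is in front, and the rolling mill is at the upper left.

```bash
python3 - <<'E'
from h import *
C=cal('side')
for n,uv,z in [('bl',(229,206),.01),('br',(308,209),.01),('fr',(310,290),.01),('fl',(208,290),.01),('knob',(275,204),.077),('pin',(246,249),.071),('jar',(295,173),.061),('millfoot',(205,195),0),('millfoot2',(133,190),0),('viseleft',(350,168),.05),('tip',(281,266),.024),('mark',(300,275),.03)]:
    print(n,ray(C,uv,z).round(4))
im=cv2.imread('pics/side0.png')[190:310,195:345]
cv2.imwrite('pics/sidecrop.png',cv2.resize(im,None,fx=5,fy=5,interpolation=cv2.INTER_CUBIC))
E
```

```text
bl [ 0.4792 -0.0751  0.01  ]
br [ 0.6515 -0.1262  0.01  ]
fr [ 0.5903 -0.3705  0.01  ]
fl [ 0.4172 -0.3332  0.01  ]
knob [ 0.5648 -0.191   0.077 ]
pin [ 0.4902 -0.311   0.071 ]
jar [ 0.6399 -0.0472  0.061 ]
millfoot [0.4276 0.0017 0.    ]
millfoot2 [0.2523 0.0654 0.    ]
viseleft [ 0.7806 -0.0329  0.05  ]
tip [ 0.5508 -0.3148  0.024 ]
mark [ 0.577  -0.3512  0.03  ]
```

View pics/sidecrop.png

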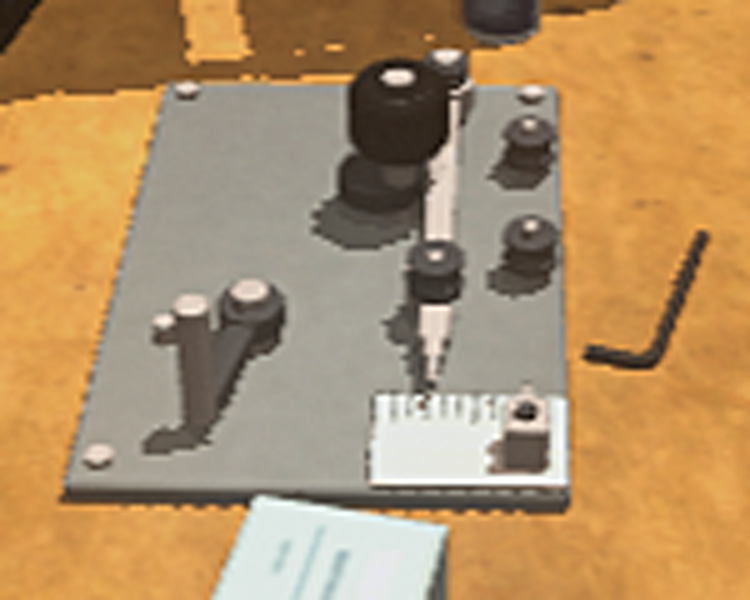

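The crop shows the layout clearly, and the tensioner's yaw is about -14°. I'm moving the wrist camera over it for a precise view.

Call:
{"fn": "drive_tool", "kwargs": {
  "motion": [
    [-0.3, -0.1, -0.2, 0, 0, 0],
    [-0.7, -0.25, -0.3, 0, 0, 0],
    [-1, -0.4, -0.4, 0, 0, 0],
    [-1, -0.4, -0.4, 0, 0, 0]
  ]
}}

```text
t: 0.65
tcp_pos: [0.6514, -0.1221, 0.25]
ee_rot: [2.224, 2.218, 0.001]
force: [0.2, 0.5, 0.6]
finger_gap: 0.0909
grip_force: 0.0
```

Call:
{"fn": "drive_tool", "kwargs": {
  "motion": [
    [-0.4, -0.2, 0, 0, 0, 0],
    [-0.8, -0.3, 0, 0, 0, 0],
    [-1, -0.4, 0, 0, 0, 0],
    [-1, -0.4, 0, 0, 0, 0]
  ]
}}

```text
t: 1.15
tcp_pos: [0.6036, -0.2407, 0.2487]
ee_rot: [-2.223, -2.219, 0.0]
force: [0.8, 0.1, -1.0]
finger_gap: 0.0912
grip_force: 0.0
```

Call:
{"fn": "drive_tool", "kwargs": {
  "motion": [
    [-0.4, -0.2, 0, 0, 0, 0.04],
    [-0.8, -0.4, 0, 0, 0, 0.077],
    [-0.8, -0.4, 0, 0, 0, 0.077],
    [-0.8, -0.4, 0, 0, 0, 0.077],
    [-0.8, -0.4, 0, 0, 0, 0.077]
  ]
}}

```text
t: 1.78
tcp_pos: [0.5568, -0.3346, 0.249]
ee_rot: [-2.471, -1.94, -0.0]
force: [0.0, -0.7, -0.5]
finger_gap: 0.0907
grip_force: 0.0
```

```bash
python3 - <<'E'
from h import *
s=get_state();print(s['t'],s['tcp_pos'],s['ee_rot'],s['joint_positions'],s['dq'].max())
C=cal('wrist');np.savez('pics/c1.npz',*C);cv2.imwrite('pics/w1.png',get_image('wrist'))
E
```

```text
1.775 [ 0.55678049 -0.3346264   0.24898951] [-2.47101625e+00 -1.93960329e+00 -1.53083522e-04] [-5.77108286e-01  2.49865068e-01  1.81191391e+00  1.98966118e-04
  1.08002667e+00 -3.37388290e-01] 0.0011618336164518975
```

View pics/w1.png

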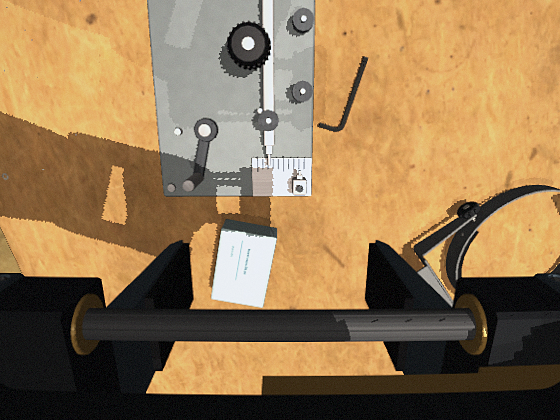

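The wrist view shows the knob at (249,43), the lock pivot at (205,130), the pin at (188,184), the arm tip near (269,157) and the mark block near (300,183). The carton is at (245,262).

```bash
python3 - <<'E'
from h import *
d=np.load('pics/c1.npz');C=[d[k] for k in d]
P={n:ray(C,uv,z) for n,uv,z in [('br',(312,195),.01),('bl',(164,196),.01),('tl',(149,0),.01),('tr',(314,0),.01),('knob',(248,43.5),.077),('lp',(205.5,129.5),.04),('pin',(188,184),.071),('tip',(269,160),.024),('mark',(300,174),.03),('carton',(245,265),.038),('r1',(301,18),.036),('r2',(301,91),.036),('peg',(178,132),.03)]}
for n in P: print(n,P[n].round(4))
e=P['br']-P['bl'];print('yaw',np.degrees(np.arctan2(e[1],e[0])))
e=P['r1']-P['r2'];yaw=np.arctan2(-e[0],e[1]);print('yaw',np.degrees(yaw),np.linalg.norm(e))
R=np.array([[np.cos(yaw),-np.sin(yaw)],[np.sin(yaw),np.cos(yaw)]])
# origin estimate from several features
L={'knob':(13,30),'r1':(66,60),'r2':(66,-10),'lp':(-40,-50),'br':(80,-130),'bl':(-100,-130),'tip':(30,-90)}
for n in L: print(n,(P[n][:2]-R@np.array(L[n])/1000).round(4))
im=cv2.imread('pics/w1.png')[140:210,235:325]
cv2.imwrite('pics/w1c.png',cv2.resize(im,None,fx=8,fy=8,interpolation=cv2.INTER_CUBIC))
E
```

```text
br [ 0.5899 -0.3634  0.01  ]
bl [ 0.4157 -0.3221  0.01  ]
tl [ 0.4677 -0.1141  0.01  ]
tr [ 0.6373 -0.157   0.01  ]
knob [ 0.5613 -0.1937  0.077 ]
lp [ 0.4939 -0.2586  0.04  ]
pin [ 0.467  -0.3063  0.071 ]
tip [ 0.5507 -0.3085  0.024 ]
mark [ 0.5812 -0.3313  0.03  ]
carton [ 0.4931 -0.4213  0.038 ]
r1 [ 0.6173 -0.1761  0.036 ]
r2 [ 0.6017 -0.2446  0.036 ]
peg [ 0.4616 -0.2539  0.03  ]
yaw -13.342921156524953
yaw -12.860511756792478 0.07025049131950872
knob [ 0.5419 -0.22  ]
r1 [ 0.5396 -0.2199]
r2 [ 0.5395 -0.2202]
lp [ 0.544  -0.2188]
br [ 0.5409 -0.2189]
bl [ 0.5421 -0.2176]
tip [ 0.5415 -0.2141]
```

View pics/w1c.png

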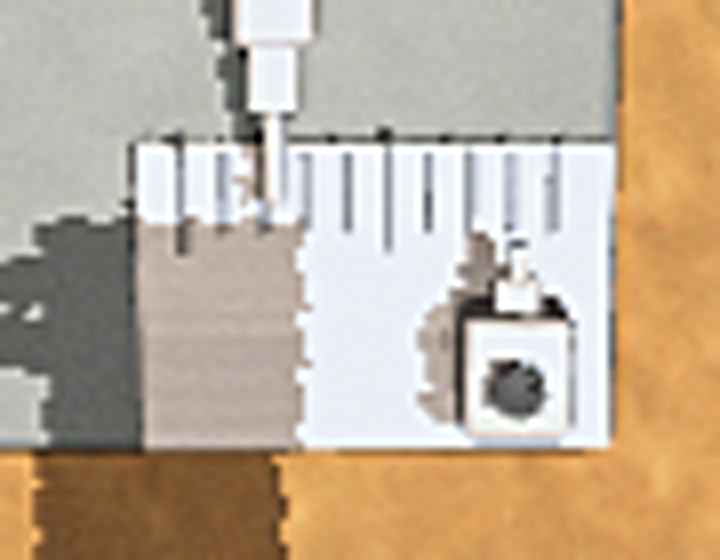

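Call:
{"fn": "drive_tool", "kwargs": {
  "motion": [
    [0.4, -0.1, 0.1, 0, 0, 0],
    [0.8, -0.2, 0.3, 0, 0, 0],
    [1, -0.25, 0.4, 0, 0, 0],
    [1, -0.25, 0.4, 0, 0, 0]
  ]
}}

```text
t: 2.33
tcp_pos: [0.5554, -0.2102, 0.2004]
ee_rot: [-2.469, -1.94, 0.001]
force: [-0.2, -1.1, 0.7]
finger_gap: 0.091
grip_force: 0.0
```

Call:
{"fn": "drive_tool", "kwargs": {
  "motion": [
    [0.15, 0, 0, 0, 0, 0.05],
    [0.15, 0, 0.2, 0, 0, 0.1],
    [0.15, 0, 0.4, 0, 0, 0.15],
    [0.15, 0, 0.6, 0, 0, 0.2],
    [0.15, 0, 0.7, 0, 0, 0.25],
    [0.15, 0, 0.7, 0, 0, 0.27],
    [0.15, 0, 0.7, 0, 0, 0.27],
    [0.15, 0, 0.7, 0, 0, 0.27]
  ]
}}

```text
t: 3.32
tcp_pos: [0.5604, -0.1953, 0.1176]
ee_rot: [3.05, 0.75, 0.001]
force: [0.7, -0.1, -0.5]
finger_gap: 0.0912
grip_force: 0.0
```

```bash
python3 - <<'E'
from h import *
from scipy.spatial.transform import Rotation as Ro
s=get_state();R=Ro.from_rotvec(s['ee_rot']).as_matrix();K=np.array([.561,-.1935,.069])
print(s['tcp_pos'],s['joint_positions'].round(3),R.round(3)[:,0],(R.T@(K-s['tcp_pos'])/.12).round(3))
E
```

```text
[ 0.56039848 -0.19527258  0.11762029] [-0.375  0.328  1.989 -0.     0.824  0.714] [0.886 0.464 0.001] [ 0.011 -0.011  0.405]
```

Call:
{"fn": "drive_tool", "kwargs": {
  "motion": [
    [0.01, -0.01, 0.1, 0, 0, 0],
    [0.01, -0.01, 0.2, 0, 0, 0],
    [0.01, -0.01, 0.3, 0, 0, 0],
    [0.01, -0.01, 0.4, 0, 0, 0],
    [0.01, -0.01, 0.4, 0, 0, 0],
    [0.01, -0.01, 0.4, 0, 0, 0]
  ]
}}

```text
t: 4.08
tcp_pos: [0.5606, -0.1933, 0.0692]
ee_rot: [3.051, 0.748, 0.0]
force: [0.1, 0.2, -0.5]
finger_gap: 0.0906
grip_force: 0.0
```

Call:
{"fn": "drive_tool", "kwargs": {
  "motion": [
    [0, 0, 0, 0, 0, 0],
    [0, 0, 0, 0, 0, 0],
    [0, 0, 0, 0, 0, 0],
    [0, 0, 0, 0, 0, 0],
    [0, 0, 0, 0, 0, 0],
    [0, 0, 0, 0, 0, 0],
    [0, 0, 0, 0, 0, 0],
    [0, 0, 0, 0, 0, 0]
  ],
  "gripper": 0
}}

```text
t: 5.08
tcp_pos: [0.5604, -0.1932, 0.0691]
ee_rot: [-3.051, -0.748, 0.0]
force: [-0.5, 0.0, -0.0]
finger_gap: 0.0143
grip_force: 0.0
```

```bash
python3 - <<'E'
from h import *
s=get_state();print(s['tcp_pos'],s['force'],s['torque'],s['finger_gap'],s['grip_force'],s['joint_positions'])
C=cal('wrist');np.savez('pics/c2.npz',*C);cv2.imwrite('pics/w2.png',get_image('wrist'))
CS=cal('side');cv2.imwrite('pics/s2.png',get_image('side'))
X=[[.5495,-.3130,.024],[.581,-.327,.028]]
print(proj(C,X),proj(CS,X))
E
```

```text
[ 0.56042933 -0.19320516  0.0691117 ] [-0.50360288  0.01189669 -0.03117344] [ 0.02361775  0.12507431 -0.02468354] 0.014257656498952755 0.0 [-3.71301201e-01  4.02995926e-01  1.99919471e+00  1.13248593e-06
  7.39463263e-01  7.18800927e-01]
[[417.13750855 316.16004178]
 [460.12896852 292.40791672]] [[280.11847849 265.45135445]
 [298.91410669 266.36909336]]
```

View pics/w2.png

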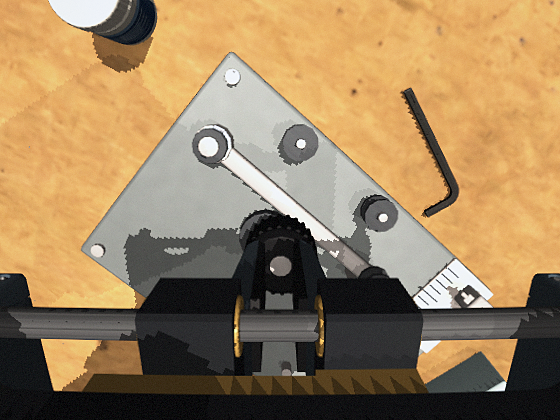

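The jaw gap reads 14 mm with no grip force, which doesn't fit a 41 mm knob. I'll check before turning anything.

Call:
{"fn": "drive_tool", "kwargs": {
  "motion": [
    [0, 0, 0, 0, 0, 0],
    [0, 0, 0, 0, 0, 0],
    [0, 0, 0, 0, 0, 0]
  ]
}}

```text
t: 5.55
tcp_pos: [0.5605, -0.1932, 0.0691]
ee_rot: [3.051, 0.748, 0.0]
force: [-0.1, 0.2, -0.3]
finger_gap: 0.0005
grip_force: 0.0
```

```bash
python3 - <<'E'
from h import *
s=get_state();print(s['tcp_pos'],s['force'],s['torque'],s['finger_gap'],s['grip_force'])
C=cal('wrist');print('tips',proj(C,[[.561,-.1935,.047],[.561,-.1935,.077]]))
print('knob plate',[ray(C,uv,z).round(4) for uv,z in [((232,76),.012),((97,250),.012),((300,144),.036),((379,213),.036)]])
im=cv2.imread('pics/w2.png')[195:310,190:380];a=cv2.resize(im,(760,460),interpolation=cv2.INTER_CUBIC)
a=np.clip(a.astype(float)*2.2,0,255).astype(np.uint8)
cv2.imwrite('pics/w2c.png',a)
E
```

```text
[ 0.56048062 -0.19321842  0.06913177] [-0.09730644  0.1752283  -0.25438095] [0.01620954 0.08285262 0.02671263] 0.0005074282352904869 0.0
tips [[280.36724481 244.7420676 ]
 [280.6569492  265.45444094]]
knob plate [array([ 0.6354, -0.1204,  0.012 ]), array([ 0.4831, -0.0836,  0.012 ]), array([ 0.6193, -0.1762,  0.036 ]), array([ 0.6048, -0.2407,  0.036 ])]
```

View pics/w2c.png

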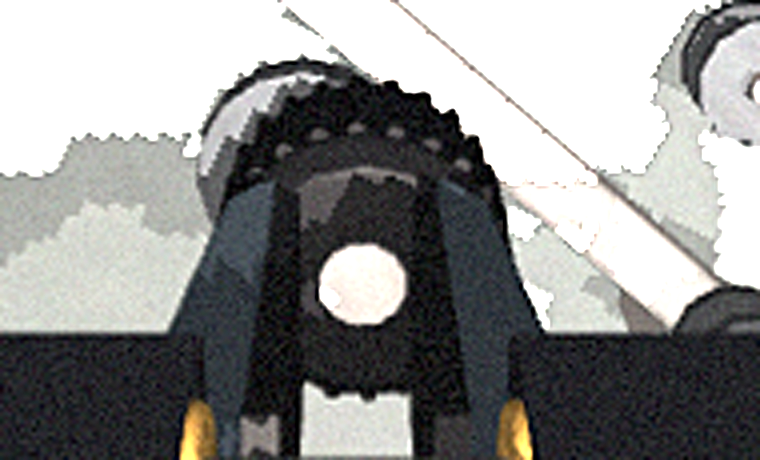

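The fingers shut without touching the knob. I'll look at this from two views in one composite picture.

```bash
python3 - <<'E'
from h import *
W=get_image('wrist');C=cal('wrist');S=get_image('side');CS=cal('side');Sc=get_image('scene');CC=cal('scene')
for n,i in [('w3',W),('s3',S),('sc3',Sc)]: cv2.imwrite(f'pics/{n}.png',i)
np.savez('pics/c3.npz',*C)
T=[[.5605,-.1932,z] for z in (.047,.069,.077)]
print(proj(C,T),proj(CS,T),proj(CC,T))
b=lambda a:np.clip(a.astype(float)*2,0,255).astype(np.uint8)
a1=cv2.resize(b(W[195:310,190:380]),(380,230),interpolation=cv2.INTER_CUBIC)
u,v=proj(CC,T)[1].astype(int)
a2=cv2.resize(b(Sc[v-50:v+40,u-60:u+60]),(380,285),interpolation=cv2.INTER_CUBIC)
a3=cv2.resize(b(S[150:279,230:330]),(400,516),interpolation=cv2.INTER_CUBIC)
L=np.vstack([a1,a2,np.zeros((1,380,3),np.uint8)])
print('scene crop org',u-60,v-50)
cv2.imwrite('pics/comp.png',np.hstack([L,a3]))
E
```

```text
[[279.55312339 245.20647722]
 [279.67183991 259.85838646]
 [279.72138919 265.97783638]] [[273.41163868 217.23605534]
 [273.18493147 208.18897283]
 [273.10091319 204.83483458]] [[303.36946327 218.26897392]
 [303.46234313 209.20676433]
 [303.49608568 205.8531873 ]]
scene crop org 243 159
```

View pics/comp.png

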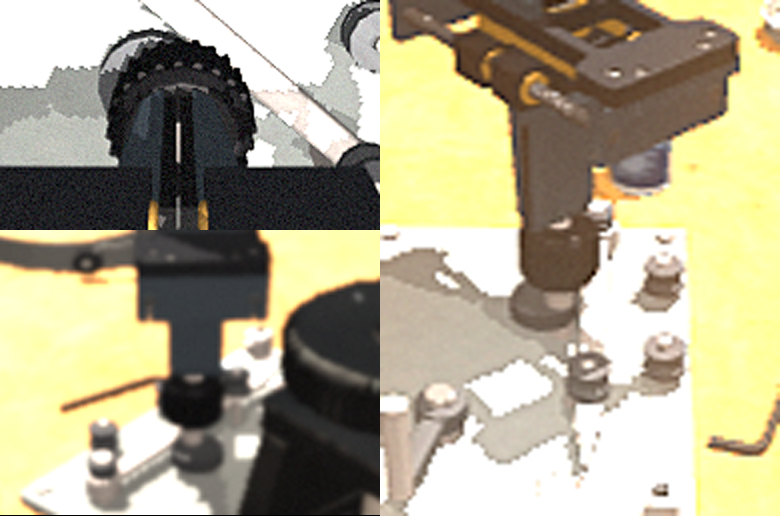

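The fingertips really are just above the knob, at about z = 0.08 rather than 0.047. I'll measure the true tip offset.

```bash
python3 - <<'E'
from h import *
import bench
print([n for n in dir(bench) if not n.startswith('_')])
d=np.load('pics/c3.npz');C=[d[k] for k in d]
t=np.array([.5605,-.1932]);x=np.array([.886,.464]);y=np.array([x[1],-x[0]])
for z in (.047,.06,.07,.075,.08,.085,.09):
    print(z,[proj(C,[[*(t+x*a+y*b),z]])[0].round(1) for a,b in((.016,0),(-.016,0))], proj(cal('side'),[[*(t+y*b+x*a),z] for a,b in((.016,.012),(-.016,.012))]).round(1).tolist())
d=np.load('pics/c1.npz');C=[d[k] for k in d]
t=np.array([.5568,-.3346]);x=np.array([.2385,.971]);y=np.array([x[1],-x[0]])
for z in (.227,.25,.26): print(z,[proj(C,[[*(t+x*.016+y*b),z]])[0].round(1) for b in(-.059,-.0455,.0455,.059)])
W=cv2.imread('pics/w3.png');g=cv2.cvtColor(W,cv2.COLOR_BGR2GRAY)
print(g[225:262,272:290:2])
E
```

```text
['PlanningError', 'close_job', 'get_calibration', 'get_image', 'get_state', 'tips_ahead']
0.047 [array([279.5, 220.3]), array([279.6, 269.1])] [[283.3, 216.9], [270.9, 222.9]]
0.06 [array([279.6, 227.2]), array([279.6, 278.6])] [[283.2, 211.6], [270.7, 217.5]]
0.07 [array([279.7, 233.2]), array([279.7, 286.7])] [[283.2, 207.4], [270.6, 213.3]]
0.075 [array([279.7, 236.4]), array([279.7, 291. ])] [[283.2, 205.3], [270.5, 211.2]]
0.08 [array([279.7, 239.8]), array([279.7, 295.5])] [[283.2, 203.2], [270.5, 209.0]]
0.085 [array([279.8, 243.4]), array([279.8, 300.3])] [[283.1, 201.1], [270.4, 206.9]]
0.09 [array([279.8, 247.1]), array([279.8, 305.3])] [[283.1, 199.0], [270.3, 204.7]]
0.227 [array([182.2, 221.3]), array([204.6, 221.3]), array([356.2, 221.6]), array([378.5, 221.6])]
0.25 [array([171.4, 234.3]), array([196.2, 234.4]), array([364.9, 234.7]), array([389.7, 234.7])]
0.26 [array([165.9, 240.9]), array([191.9, 241. ]), array([369.4, 241.3]), array([395.4, 241.3])]
[[  7   1  12  13  13   1   8   7   4]
 [  3   1   3  47  39  10  14   2  27]
 [  6   9  11  48  41   5  13  14  55]

[... 626 characters left out ...]
  6   7  13  19   7   2   9  13  21]
 [ 11   6   9  20  10   4  11  25  24]
 [ 12   0  15  17  14  14  17  22  26]
 [  7  11   9  15   4   8  14  25  21]
 [ 11   4  13  12   7   2  10  24  27]
 [ 11   0   7  20  11   1   9  27  29]
 [ 15   7  16  16  10   3   1  20  28]
 [  5   9   8  12  11   3   7  24  22]
 [ 11   9   0  21  12  17  16  17  25]
 [ 13   5  12  18   2  15   7  18  26]
 [  0  14   5  22   4  14  12  26  27]
 [ 13   2  14  21  11  10   6  18  25]
 [  1   7   4  58  22  16   9   5  21]
 [ 11   7   9 104  36   8  12  19  20]
 [  7   2   7  92  29   9   7  10  24]
 [ 10   9   5  88  30  12   4  11  24]
 [ 10   7   3  93  33  16  10  11  21]
 [  4  18  12  90  27  11   9  13  25]]
```

```bash
python3 -c "
from bench import *
print(tips_ahead() if callable(tips_ahead) else tips_ahead)"
```

```text
0.022
```

The tips sit 11 mm behind the reported TCP, consistent in two cameras and whether open or shut. The reported z is therefore effectively about 33 mm too low. I'll go by the measured offset: reopen, go 32 mm lower while watching the force, and grip again.

Call:
{"fn": "drive_tool", "kwargs": {
  "motion": [
    [0, 0, 0, 0, 0, 0],
    [0, 0, 0, 0, 0, 0],
    [0, 0, 0, 0, 0, 0],
    [0, 0, 0, 0, 0, 0],
    [0, 0, 0, 0, 0, 0],
    [0, 0, 0, 0, 0, 0],
    [0, 0, 0, 0, 0, 0],
    [0, 0, 0, 0, 0, 0],
    [0, 0, 0, 0, 0, 0]
  ],
  "gripper": 1
}}

```text
t: 6.82
tcp_pos: [0.5604, -0.1932, 0.0691]
ee_rot: [-3.051, -0.748, 0.0]
force: [-0.2, 0.1, -0.4]
finger_gap: 0.0876
grip_force: 0.0
```

Call:
{"fn": "drive_tool", "kwargs": {
  "motion": [
    [0, 0, 0.05, 0, 0, 0],
    [0, 0, 0.1, 0, 0, 0],
    [0, 0, 0.15, 0, 0, 0],
    [0, 0, 0.2, 0, 0, 0],
    [0, 0, 0.26, 0, 0, 0],
    [0, 0, 0.26, 0, 0, 0]
  ]
}}

```text
t: 7.58
tcp_pos: [0.5601, -0.1931, 0.0372]
ee_rot: [-3.051, -0.748, 0.001]
force: [-0.6, 0.4, 0.2]
finger_gap: 0.0915
grip_force: 0.0
```

Call:
{"fn": "drive_tool", "kwargs": {
  "motion": [
    [0, 0, 0, 0, 0, 0],
    [0, 0, 0, 0, 0, 0],
    [0, 0, 0, 0, 0, 0],
    [0, 0, 0, 0, 0, 0],
    [0, 0, 0, 0, 0, 0],
    [0, 0, 0, 0, 0, 0],
    [0, 0, 0, 0, 0, 0],
    [0, 0, 0, 0, 0, 0]
  ],
  "gripper": 0
}}

```text
t: 8.57
tcp_pos: [0.5609, -0.1938, 0.0381]
ee_rot: [3.05, 0.748, 0.001]
force: [0.8, -6.3, -2.3]
finger_gap: 0.0381
grip_force: 30.0
```

```bash
cat > look.py <<'E'
import sys
from h import *
s=get_state();print(s['t'],s['tcp_pos'].round(4),s['force'].round(1),s['torque'].round(2),s['finger_gap'],s['grip_force'],s['joint_positions'].round(3))
n=sys.argv[1];C=cal('wrist');np.savez(f'pics/c{n}.npz',*C);cv2.imwrite(f'pics/w{n}.png',get_image('wrist'));cv2.imwrite(f'pics/s{n}.png',get_image('side'))
E
python3 look.py 4; python3 - <<'E'
from h import *
a=cv2.imread('pics/s4.png');print(cv2.cvtColor(a,cv2.COLOR_BGR2GRAY)[258:278,270:310])
d=np.load('pics/c1.npz');C=[d[k] for k in d]
print('tip',ray(C,(269,165.6),.024),'mark',[ray(C,(299.6,170.6),z) for z in(.02,.024,.03)])
E
```

```text
8.575 [ 0.5609 -0.1938  0.0381] [ 0.8 -6.3 -2.3] [-0.94 -0.13 -0.05] 0.03809698381382766 29.999290524283424 [-3.72e-01  4.55e-01  2.00e+00 -1.00e-03  6.85e-01  7.19e-01]
[[101 103 104 103 100 100 102 101  81  92 207 235 239 156  74 154 179 176
  175 175 177 175 178 178 178 177 175 174 174 173 175 175 175 173 172 171
  173 156 169 174]
 [102 104 105 104 103 102 104  94  76 113 215 238 243 159 103 167 178 175
  174 174 175 175 176 177 176 176 175 173 173 173 174 174 175 173 171 171
  172 159 175 177]
 [103 101 101  99 100 100 102  90  80 123 219 237 238 176 156 181 178 177
  175 175 176 176 176 174 174 174 174 174 174 174 171 171 176 173 173 169
  173 159 177 183]
 [102  99  93  89  89  92  98 102  92  71 131 228 172 105 163 180 177 176
  176 176 179 176 176 174 173 174 175 172 174 174 173 171 172 172 171 171
  173 158 177 181]
 [ 97  89 160 193 192 195 144  98  93  76 143 235 171 103 164 179 178 178
  178 177 177 176 176 177 176 176 174 173 175 175 174 176 173 172 171 171
  173 160 146 173]
 [ 87 158 191 187 186 190 141  96  89  67 155 242 164 141 184 182 180 180
  177 177 176 176 177
[... 1902 characters left out ...]
3 158]
 [238 244 243 242 242 242 242 241 241 242 242 242 241 241 242 241 241 241
  242 243 243 242 242 243 248 221 214 235 240 243 242 240 238 239 220 239
  246 252 181 151]
 [242 244 241 242 242 241 241 241 242 241 241 241 241 241 241 241 241 241
  242 242 242 242 242 245 249 207 127 118 135 146 151 159 154 163 145 234
  248 252 184 151]
 [236 243 242 242 241 242 241 241 242 241 241 241 241 241 242 241 241 241
  241 241 241 242 245 251 255 190  82  83  87  86  84  85  81  78 107 238
  249 253 185 156]]
tip [ 0.54919129 -0.31466767  0.024     ] mark [array([ 0.58180285, -0.32922289,  0.02      ]), array([ 0.5817403 , -0.32850048,  0.024     ]), array([ 0.58164647, -0.32741687,  0.03      ])]
```

Now the knob is held (38 mm gap, 30 N). The tip needs about 34.8 mm along +x. First turn: 40° clockwise.

Call:
{"fn": "drive_tool", "kwargs": {
  "motion": [
    [0, 0, 0, 0, 0, 0.03],
    [0, 0, 0, 0, 0, 0.06],
    [0, 0, 0, 0, 0, 0.09],
    [0, 0, 0, 0, 0, 0.12],
    [0, 0, 0, 0, 0, 0.15],
    [0, 0, 0, 0, 0, 0.18],
    [0, 0, 0, 0, 0, 0.21],
    [0, 0, 0, 0, 0, 0.22],
    [0, 0, 0, 0, 0, 0.22]
  ]
}}

```text
t: 9.8
tcp_pos: [0.5606, -0.193, 0.038]
ee_rot: [-3.124, 0.328, -0.0]
force: [1.8, 4.9, 2.1]
finger_gap: 0.0382
grip_force: 30.0
```

```bash
python3 look.py 5; python3 - <<'E'
from h import *
a=cv2.imread('pics/s4.png').astype(int);b=cv2.imread('pics/s5.png').astype(int)
print((b-a).sum(2)[255:268,270:310]//3)
C=cal('side');y=np.array([.2266,.974]);x=np.array([.974,-.2266]);p=np.array([.5412,-.2195])+x*.03+y*.1
for th in (0,.03,.06,.09,.12,.15,.185): 
    q=p+.19*(x*np.sin(th)-y*np.cos(th)); print(round(190*np.sin(th),1),proj(C,[*q,.024]),proj(cal('wrist'),[*q,.024]))
E
```

```text
9.8 [ 0.5606 -0.193   0.038 ] [1.8 4.9 2.1] [ 1.08 -0.25  0.12] 0.03822968385786368 30.000611360301264 [-0.371  0.454  2.001  0.     0.686  1.409]
[[  -6  -13   54   79   75   79   32    5  -13 -117 -136 -140 -154 -145
    15  131   77   43   53   32    0   -5   -3   -3   -4   -5   -4   -3
    -2   -3   -4   -4   -4   -3   -3   -4   -4   -3   -4   -1]
 [  -4  -13   54   81   76   80   33   -6  -35 -125 -138 -131 -146 -153
    20   75   48   51   57   41    8   -4   -5   -2   -2   -6   -2   -4
    -5   -2   -4   -2   -4   -2   -3   -1   -5   -4   -2   -4]
 [  -6  -10   62   89   83   84   26  -17   -6  -53 -121 -132 -135 -122
   -39   48   54   49   26  -38  -23   -2   -1   -2   -3   -5   -3   -4
    -3   -4   -3   -3   -4   -4   -4   -4   -3   -2   -2   -1]
 [  -3   -6   -8   -9  -13   55   84   85   50   -9 -115 -137 -148  -81
   -23   50   57   56    4  -86  -35    1   -4   -3   -4   -2   -4   -2
    -5   -2   -4   -2   -5   -2   -3   -4   -3   -2   -6   -3]
 [  -3   -4   -7   -8  -12  -19   48   87  106   75  -78 -143 -154  -83
   -46   41   61   60   33  -30  -21   -1   -3   -5  
[... 1491 characters left out ...]
 -3   -2   -1   -5   -2   -4   -4   -1]
 [  -5   -5   -2   -5   -4   -5  -13   37   81   76   93  111   36  -46
   -85  -92 -107  -70  -15   -1   -5   -4   -5   -1   -4   -3   -3   -5
    -3   -1   -5   -2   -4   -5   -4   -3   -3   -4   -3   -4]]
0.0 [[280.50990794 265.7571642 ]] [[483.17042981 226.31802127]]
5.7 [[283.66240755 265.75498263]] [[484.79608449 217.05957484]]
11.4 [[286.81423012 265.68907791]] [[486.14629119 207.66040433]]
17.1 [[289.96069348 265.55955544]] [[487.21310879 198.12666676]]
22.7 [[293.09713002 265.36665279]] [[487.98863815 188.46502483]]
28.4 [[296.21890119 265.11073869]] [[488.46505051 178.68266669]]
34.9 [[299.83630477 264.73320469]] [[488.63251207 167.12769078]]
```

```bash
cat > rect.py <<'E'
from h import *
O=np.array([.5412,-.2195]);xt=np.array([.974,-.2266]);yt=np.array([.2266,.974])
def rect(n,z=.026,xs=np.arange(20,80.1,1),ys=np.arange(-60,-115,-1.)):
    d=np.load(f'pics/c{n}.npz');C=[d[k] for k in d]
    X,Y=np.meshgrid(xs,ys);P=O+X[...,None]/1000*xt+Y[...,None]/1000*yt
    uv=proj(C,np.dstack([P,np.full(X.shape,z)]).reshape(-1,3)).reshape(*X.shape,2).astype(np.float32)
    return cv2.cvtColor(cv2.remap(cv2.imread(f'pics/w{n}.png'),uv[...,0],uv[...,1],cv2.INTER_LINEAR),cv2.COLOR_BGR2GRAY)
E
python3 - <<'E'
from rect import *
np.set_printoptions(linewidth=300)
for n in (1,5):
    g=rect(n); print(n,'cols x=20..78 step 1.. /10')
    for i in range(0,55,3): print(-60-i,' '.join('%2d'%(v//10) for v in g[i]))
E
```

```text
1 cols x=20..78 step 1.. /10
-60 12  9  9  6 14 22 24 24 23 23 23 23 23 24 24 17 15 18 18 18 19 18 19 18 18 18 19 19 18 18 19 18 18 19 18 18 18 18 18 18 18 18 18 18 18 18 18 18 18 18 18 18 18 18 18 18 16 12 12 17 17
-63 11  9  9  6 15 22 24 24 23 23 23 23 23 24 24 17 15 18 19 19 19 19 19 18 19 19 19 19 19 19 19 18 19 19 19 19 19 19 19 18 18 18 19 18 18 18 18 18 18 18 18 18 18 18 18 18 17 13 11 18 17
-66 18 11  8  5 15 22 24 24 24 24 24 24 24 24 24 19 17 18 19 19 19 19 18 18 18 18 18 18 18 18 18 19 19 19 18 18 19 19 18 18 18 18 18 19 18 18 18 18 18 18 18 18 18 18 18 18 17 13 12 17 17
-69 19 19 16 11  9  4 14 23 24 24 24 24 24 17 17 19 19 19 19 19 19 19 19 19 18 18 18 18 18 18 19 19 18 19 19 19 18 18 18 18 18 18 18 18 18 18 18 18 18 18 18 18 18 18 18 18 17 13 12 17 17
-72 19 18 12  9  9  8 17 23 24 24 24 24 24 16 17 18 19 19 19 19 19 19 19 19 19 18 18 18 18 18 18 18 19 18 19 19 18 18 18 18 18 18 18 18 18 18 18 18 18 18 18 18 18 18 18 18 17 14 11 17 16
-75 18 19 18 11  8  8 19 24 24 24 24 24 24 15 17 18 18 18 18 19 19 18 18 19 18 18 18 18 18 18 18 19 19 19 19 19 19 18 18 18 18 18 18 18 
[... 5373 characters left out ...]
4 24 24 24 24 24 24 24 24 24 24 24 24 24 24 24 24 25 21 17 18 13  6  6  5 21 24 24 24 24 24 23  5  6  6  7  7  7 23 24 24 24 24 24 25 11
-108 24 24 24 24 24 24 24 24 24 24 24 24 24 24 24 24 24 24 24 24 24 24 24 24 24 24 24 24 24 24 24 24 24 24 21 16  6  6  6  6 13 14 10 20 19 18 19  6  6  5  7  8  7 17 25 24 24 24 24 24 12
-111 24 24 24 24 24 24 24 24 24 24 24 24 24 24 24 24 24 24 24 24 24 24 24 24 24 24 24 24 24 24 24 24 23 19 17 10 21 21 21 22 22 22 21 21 21 21 22 21 21 21 20 10  7 24 24 24 24 24 24 24 12
-114 24 24 24 24 24 24 24 24 24 24 24 24 24 24 24 24 24 24 24 24 24 24 24 24 24 24 24 24 24 24 24 24 24 23 24 18 23 23 24 24 24 24 24 24 24 24 24 24 24 24 21 10 10 25 24 24 24 24 24 23 12
```

The arm has moved about 11 mm for 0.69 rad. I'll turn another 28.8°, which at most adds 17.5 mm.

Call:
{"fn": "drive_tool", "kwargs": {
  "motion": [
    [0, 0, 0, 0, 0, 0.03],
    [0, 0, 0, 0, 0, 0.06],
    [0, 0, 0, 0, 0, 0.09],
    [0, 0, 0, 0, 0, 0.12],
    [0, 0, 0, 0, 0, 0.15],
    [0, 0, 0, 0, 0, 0.16],
    [0, 0, 0, 0, 0, 0.16]
  ]
}}

```text
t: 10.78
tcp_pos: [0.5609, -0.1925, 0.038]
ee_rot: [-2.944, 1.095, -0.001]
force: [3.8, 11.6, 0.2]
finger_gap: 0.0382
grip_force: 30.0
```

```bash
python3 look.py 6; cat > arm.py <<'E'
import sys
from rect import *
np.set_printoptions(linewidth=300)
n=sys.argv[1]; xs=np.arange(20,80.1,.25)
g=rect(n,.028,xs,np.arange(-60,-67,-1.)).astype(float)
def run(p,th):  # longest bright run
    m=p>th;b=np.flatnonzero(np.diff(np.r_[0,m,0]));k=np.argmax(b[1::2]-b[::2]);return xs[b[2*k]],xs[min(b[2*k+1],len(xs)-1)]
for i,y in enumerate(range(-60,-67,-1)):
    a,b=run(g[i],214);c=(a+b)/2;print(y,a,b,'tip x',round(30+190*np.sin(np.arctan((c-30)/(100-y))),2))
h=rect(n,.030,xs,np.arange(-92,-122,-1.)).astype(float)
if len(sys.argv)>2:
    for i in range(0,30,2): print(-92-i,' '.join('%2d'%(v//10) for v in h[i][140:220:2]))
E
for n in 1 5 6; do python3 arm.py $n; done; python3 arm.py 6 m|tail -15; python3 arm.py 1 m|tail -15
```

```text
10.775 [ 0.5609 -0.1925  0.038 ] [ 3.8 11.6  0.2] [ 2.33 -0.91  0.24] 0.03819882941260134 30.000723703124095 [-3.700e-01  4.540e-01  2.001e+00  2.000e-03  6.860e-01  1.911e+00]
-60 25.0 34.75 tip x 29.85
-61 25.0 34.75 tip x 29.85
-62 25.0 34.75 tip x 29.85
-63 25.0 34.75 tip x 29.85
-64 25.0 34.75 tip x 29.86
-65 25.0 34.75 tip x 29.86
-66 25.0 34.75 tip x 29.86
-60 34.5 45.0 tip x 41.56
-61 34.5 45.0 tip x 41.49
-62 34.25 45.0 tip x 41.27
-63 34.5 45.0 tip x 41.34
-64 34.5 45.0 tip x 41.28
-65 34.75 45.0 tip x 41.35
-66 35.0 44.75 tip x 41.28
-60 47.75 58.25 tip x 57.03
-61 47.75 58.25 tip x 56.87
-62 48.0 58.5 tip x 56.99
-63 48.25 58.5 tip x 56.97
-64 48.25 58.5 tip x 56.81
-65 48.5 57.0 tip x 55.95
-66 50.75 56.5 tip x 56.77
-92 24 24 24 24 24 24 24 24 25 22 17 17 14 14 14 14 18 24 25 24 24 24 24 24 24 24 24 24 24 24 24 24 24 24 24 24 24 24 24 24
-94 24 24 24 24 24 25 23 14 14 14 14 14 15 15 15 14  8  4  5  6  8 16 24 24 24 24 24 24 24 24 24 24 24 24 24 24 24 24 24 24
-96 24 24 24 24 24 25 25 21 14 14 15 15 14 15 15 19 22 24 25 24 16 16 25 24 24 24 24 24 24 24 24 24 24 24 24 24 
[... 2681 characters left out ...]
 24 24 24 24 24 24 24 24 23 24 24 24 24 24 24 24 21 17 18 21 23 23 24 24 24
-112  6  6 13 20 22 24 24 25 23 20 17 16 15 14 13 13 12 14 18 21 21 20 22 23 24 24 24 24 24 24 24 22 20 20 22 23 24 24 24 24
-114  6  7 14 21 23 25 24 22 20 16 12  9  6  6  7  8 10 10 10 10  8  7  9 12 16 21 24 24 24 24 24 22 19 19 22 24 24 24 24 24
-116  6  7 14 21 23 25 22 19 15 10  7  8  9  9 10 10 10 11 10 10  7  4  5  6 12 20 24 24 24 24 24 21 18 18 21 23 24 24 24 24
-118  8  8 15 21 23 25 22 19 16 13 11 10  9  9  9  9  9  9  9  9  9  8  9 10 14 19 23 23 24 24 24 22 18 18 21 23 24 24 24 24
-120  9  9 15 20 22 24 24 24 24 24 24 22 20 18 16 15 14 13 13 13 14 15 18 20 22 23 24 24 24 24 24 21 18 17 20 23 24 24 24 24
```

Rate is about 31 mm/rad. The tip is at 56.9 mm and the mark at about 63.65 mm, leaving about 6.7 mm (0.22 rad).

Call:
{"fn": "drive_tool", "kwargs": {
  "motion": [
    [0, 0, 0, 0, 0, 0.02],
    [0, 0, 0, 0, 0, 0.04],
    [0, 0, 0, 0, 0, 0.055],
    [0, 0, 0, 0, 0, 0.064],
    [0, 0, 0, 0, 0, 0.064],
    [0, 0, 0, 0, 0, 0.064]
  ]
}}

```text
t: 11.62
tcp_pos: [0.5611, -0.1924, 0.038]
ee_rot: [-2.819, 1.384, -0.001]
force: [7.0, 13.3, 0.4]
finger_gap: 0.0381
grip_force: 30.0
```

```bash
python3 look.py 7;python3 arm.py 7 m; python3 - <<'E'
from h import *
a=cv2.imread('pics/w7.png');d=np.load('pics/c7.npz');C=[d[k] for k in d]
from rect import *
P=[[*(O+xt*x/1000+yt*y/1000),.026] for x,y in((62,-89),(63.5,-97))];print(proj(C,P))
E
```

```text
11.625 [ 0.5611 -0.1924  0.038 ] [ 7.  13.3  0.4] [ 2.65 -1.22  0.28] 0.03806048953672923 30.000531388213858 [-3.700e-01  4.550e-01  2.001e+00  2.000e-03  6.860e-01  2.112e+00]
-60 52.75 63.0 tip x 62.61
-61 52.75 63.25 tip x 62.55
-62 53.0 63.5 tip x 62.64
-63 53.25 63.5 tip x 62.59
-64 53.25 62.75 tip x 61.98
-65 53.75 61.5 tip x 61.37
-66 55.75 61.75 tip x 62.42
-92 24 24 24 24 24 24 24 23 19 16 15 14 14 14 16 23 25 24 24 24 24 24 24 24 24 24 24 24 24 24 24 24 24 24 24 24 24 24 24 24
-94 24 24 24 24 22 17 18 18 18 17 15 15 15 15 15 12 13  7 10 11 20 25 24 24 24 24 24 24 24 24 24 24 24 24 24 24 24 24 24 24
-96 24 24 24 24 25 22 14 15 14 15 15 15 15 14 13 17 23 24 25 24 18 23 25 24 24 24 24 24 24 24 24 24 24 24 24 24 24 24 24 24
-98 24 24 21 18 14 14 14 14 15 15 15 15 15 15 13 17 23 24 24 23 17 23 25 24 24 24 24 24 24 24 24 24 24 24 24 24 24 24 24 24
-100 22 21 19 14 14 10  5  4  4  4  4  6 11 11 12 15 22 24 24 23 12 10 11 10  7  4  4  4  4  4  4  5 11 23 25 24 24 24 24 24
-102 18 19 18 14  8  5  5  6  6  5  8 19 24 24 24 24 24 24 24 24 24 24 24 24 15  5  5  6  6  6  6  6  5  9 22 2
[... 497 characters left out ...]
0  0  0  0  0  0
-112 16 12 16 21 24 24 24 24 24 24 24 24 23 23 22 21 19 24 24 24 24 24 24 24 24 12  0  0  0  0  0  0  0  0  0  0  0  0  0  0
-114 16  9 17 22 23 23 23 24 24 22 13  9  6  3  1  2  3  2  2  1  2  7  7  0  0  0  0  0  0  0  0  0  0  0  0  0  0  0  0  0
-116 16 12 17 21 23 23 20 15 15  7  6  9 10 10 10 10 10 10 10  4  0  0  0  0  0  0  0  0  0  0  0  0  0  0  0  0  0  0  0  0
-118 24 18 18 21 23 24 24 15 12  9  9 10  9  9  9 10  3  0  0  0  0  0  0  0  0  0  0  0  0  0  0  0  0  0  0  0  0  0  0  0
-120 18 11 19 22 23 23 23 23 24 21 11  8  8  2  0  0  0  0  0  0  0  0  0  0  0  0  0  0  0  0  0  0  0  0  0  0  0  0  0  0
[[400.72126866  41.68525486]
 [412.04456576  28.6243481 ]]
```

Call:
{"fn": "drive_tool", "kwargs": {
  "motion": [
    [0, 0, 0, 0, 0, 0.005],
    [0, 0, 0, 0, 0, 0.01],
    [0, 0, 0, 0, 0, 0.01],
    [0, 0, 0, 0, 0, 0.01]
  ]
}}

```text
t: 12.22
tcp_pos: [0.5611, -0.1923, 0.038]
ee_rot: [-2.797, 1.428, -0.001]
force: [6.0, 13.5, -0.1]
finger_gap: 0.0382
grip_force: 30.0
```

Call:
{"fn": "drive_tool", "kwargs": {
  "motion": [
    [0, 0, 0, 0, 0, 0],
    [0, 0, 0, 0, 0, 0],
    [0, 0, 0, 0, 0, 0],
    [0, 0, 0, 0, 0, 0],
    [0, 0, 0, 0, 0, 0],
    [0, 0, 0, 0, 0, 0],
    [0, 0, 0, 0, 0, 0]
  ],
  "gripper": 1
}}

```text
t: 13.1
tcp_pos: [0.5604, -0.1932, 0.0379]
ee_rot: [2.797, -1.431, -0.0]
force: [-0.1, 0.0, 0.3]
finger_gap: 0.0914
grip_force: 0.0
```

Call:
{"fn": "drive_tool", "kwargs": {
  "motion": [
    [0, 0, -0.2, 0, 0, 0],
    [0, 0, -0.5, 0, 0, 0],
    [0, 0, -0.7, 0, 0, 0],
    [0, 0, -0.7, 0, 0, 0]
  ]
}}

```text
t: 13.6
tcp_pos: [0.5615, -0.1936, 0.1236]
ee_rot: [-2.797, 1.43, -0.005]
force: [-0.7, 0.6, 0.1]
finger_gap: 0.0916
grip_force: 0.0
```

```bash
python3 look.py 8;python3 arm.py 8 m; python3 - <<'E'
from rect import *
from scipy.spatial.transform import Rotation as Ro
s=get_state();R=Ro.from_rotvec(s['ee_rot']).as_matrix();C=cal('wrist')
print(R.round(3),R.T@(-C[2].T@C[3]-s['tcp_pos']), (R.T@C[2].T).round(3))
P=[[*(O+xt*x/1000+yt*y/1000),.026] for x,y in((62,-89),(63.5,-97),(30,100))];print(proj(C,P))
E
```

```text
13.6 [ 0.5615 -0.1936  0.1236] [-0.7  0.6  0.1] [0.19 0.15 0.01] 0.0915676606832262 0.0 [-0.371  0.319  1.988 -0.     0.832  2.145]
-60 53.5 63.5 tip x 63.32
-61 53.5 63.75 tip x 63.26
-62 53.75 64.0 tip x 63.34
-63 54.0 64.0 tip x 63.28
-64 54.0 63.5 tip x 62.81
-65 54.75 62.0 tip x 62.2
-66 56.5 62.5 tip x 63.24
-92 24 24 24 24 24 23 14 10 13 16 17 16 16 22 24 24 23 18 16 18 22 24 24 24 24 24 24 24 23 16 16 22 24 24 24 23 24 24 23 23
-94 23 24 24 24 24 24 20 17 15 14 14 14 13 14 19 24 23 22 24 25 23 24 24 24 24 24 24 23 23 23 24 24 23 23 23 24 23 23 24 24
-96 24 24 24 24 19 15 19 17 15 14 14 14 14 14 14 17 21 23 24 21 17 20 23 24 24 23 23 23 23 24 24 23 23 24 24 24 23 23 23 23
-98 23 24 24 23 17 13 14 14 14 14 14 14 15 13 12 18 23 24 24 22 20 22 23 24 24 24 24 24 23 24 23 23 24 23 23 23 23 23 23 23
-100 24 23 23 23 20 15 14 15 15 15 13 11  8  8 11 16 22 24 23 19 14  7  6 12 19 23 24 24 24 24 24 24 24 24 24 23 23 23 23 23
-102 23 23 20 15 11  6  4  4  3  4 10 18 23 24 24 24 24 23 24 24 24 24 24 23 13  5  3  3  5  4  6  9 13 21 24 24 24 23 23 24
-104 18 16 12  7  4  5  5  5  4  4 11 
[... 658 characters left out ...]
12 20 23 24 24 24 24 24 24 22 16 15 21 24 24 24 23 23
-116 15 11 14 21 23 24 19 12 12  8  6  8 10  9  9  9 10 10 10  9  9 10 10  9 13 21 25 24 24 24 24 22 15 15 24 24 24 23 23 23
-118 15 13 17 21 23 24 23 20 12  9  7  8  9  9  9  9 10 10  9 10  9  7  8  9 16 23 24 24 24 24 24 22 17 18 24 24 24 23 24 23
-120 23 19 19 21 22 23 23 23 24 23 22 18 12  8  9  8  8  8  8  8  7 11 18 21 24 24 23 23 23 24 23 22 16 17 24 24 24 23 23 23
[[ 0.585 -0.811 -0.   ]
 [-0.811 -0.585  0.   ]
 [-0.     0.    -1.   ]] [ 0.08119726  0.00052073 -0.18358945] [[ 0.001 -0.958 -0.288]
 [ 1.     0.     0.001]
 [-0.001 -0.288  0.958]]
[[356.59720819  58.69590857]
 [364.03056045  49.36181638]
 [200.50547315 249.83641824]]
```

```bash
python3 - <<'E'
from rect import *
def cr(n,z,x0,x1,y0,y1,k):
    d=np.load(f'pics/c{n}.npz');C=[d[q] for q in d]
    X,Y=np.meshgrid(np.arange(x0,x1,1/k),np.arange(y0,y1,-1/k));P=O+X[...,None]/1000*xt+Y[...,None]/1000*yt
    uv=proj(C,np.dstack([P,np.full(X.shape,z)]).reshape(-1,3)).reshape(*X.shape,2).astype(np.float32)
    return cv2.remap(cv2.imread(f'pics/w{n}.png'),uv[...,0],uv[...,1],cv2.INTER_CUBIC)
a=cr(8,.026,45,83,-62,-122,9.5);b=cr(1,.071,-80,10,-30,-120,4.6)
H=max(a.shape[0],b.shape[0]);pad=lambda i:cv2.copyMakeBorder(i,0,H-i.shape[0],0,5,cv2.BORDER_CONSTANT)
o=np.hstack([pad(a),pad(b)]);print(o.shape,a.shape,b.shape);cv2.imwrite('pics/comp2.png',o)
E
```

```text
(570, 785, 3) (570, 361, 3) (414, 414, 3)
```

View pics/comp2.png

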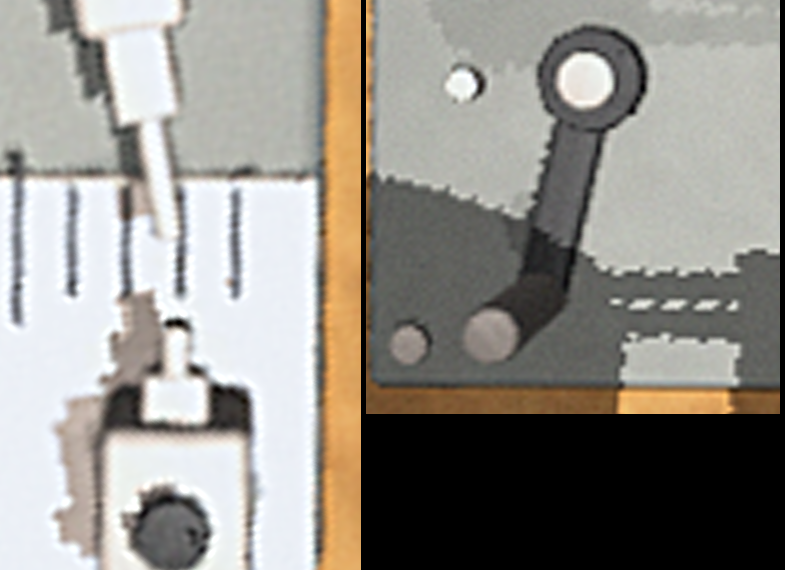

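The rectified view shows the tip end at about x = 62.6 mm (165,235) and the mark nose at about 63.5 mm (177,325). The right panel shows the lever pivot at (586,78) and the pin at (492,335). I'll nudge the knob another 0.7 mm or so.

Call:
{"fn": "drive_tool", "kwargs": {
  "motion": [
    [0, 0, 0.2, 0, 0, 0],
    [0, 0, 0.4, 0, 0, 0],
    [0, 0, 0.6, 0, 0, 0],
    [0, 0, 0.7, 0, 0, 0],
    [0, 0, 0.7, 0, 0, 0],
    [0, 0, 0.7, 0, 0, 0]
  ]
}}

```text
t: 14.45
tcp_pos: [0.5608, -0.1933, 0.0384]
ee_rot: [-2.797, 1.431, -0.001]
force: [0.7, -0.2, 0.9]
finger_gap: 0.0913
grip_force: 0.0
```

Call:
{"fn": "drive_tool", "kwargs": {
  "motion": [
    [0, 0, 0, 0, 0, 0],
    [0, 0, 0, 0, 0, 0],
    [0, 0, 0, 0, 0, 0],
    [0, 0, 0, 0, 0, 0],
    [0, 0, 0, 0, 0, 0],
    [0, 0, 0, 0, 0, 0],
    [0, 0, 0, 0, 0, 0],
    [0, 0, 0, 0, 0, 0],
    [0, 0, 0, 0, 0, 0.004],
    [0, 0, 0, 0, 0, 0.008],
    [0, 0, 0, 0, 0, 0.008],
    [0, 0, 0, 0, 0, 0.008]
  ],
  "gripper": 0
}}

```text
t: 15.95
tcp_pos: [0.5613, -0.1927, 0.038]
ee_rot: [-2.778, 1.465, -0.002]
force: [7.6, 8.8, -2.4]
finger_gap: 0.0382
grip_force: 30.0
```

Call:
{"fn": "drive_tool", "kwargs": {
  "motion": [
    [0, 0, 0, 0, 0, 0],
    [0, 0, 0, 0, 0, 0],
    [0, 0, 0, 0, 0, 0],
    [0, 0, 0, 0, 0, 0],
    [0, 0, 0, 0, 0, 0],
    [0, 0, 0, 0, 0, 0],
    [0, 0, 0, 0, 0, 0]
  ],
  "gripper": 1
}}

```text
t: 16.82
tcp_pos: [0.5604, -0.1932, 0.0379]
ee_rot: [2.779, -1.466, -0.0]
force: [0.4, 0.2, 0.0]
finger_gap: 0.0912
grip_force: 0.0
```

Call:
{"fn": "drive_tool", "kwargs": {
  "motion": [
    [0, 0, -0.2, 0, 0, 0],
    [0, 0, -0.5, 0, 0, 0],
    [0, 0, -0.7, 0, 0, 0],
    [0, 0, -0.7, 0, 0, 0],
    [0, 0, -0.7, 0, 0, 0]
  ],
  "gripper": 0
}}

```text
t: 17.45
tcp_pos: [0.56, -0.1931, 0.1211]
ee_rot: [2.779, -1.466, -0.001]
force: [-0.2, -0.4, 0.9]
finger_gap: 0.0442
grip_force: 0.0
```

```bash
python3 look.py 9;python3 arm.py 8;python3 arm.py 9 m; python3 - <<'E'
from rect import *
xs=np.arange(55,72,.25)
for n in (8,9):
    h=rect(n,.024,xs,np.arange(-76,-89,-1.)).astype(int)
    print(n)
    for i in range(0,13,2): print(-76-i,' '.join('%2d'%(v//10) for v in h[i][:52]))
E
```

```text
17.45 [ 0.56   -0.1931  0.1211] [-0.2 -0.4  0.9] [0.16 0.14 0.06] 0.04422532676320195 0.0 [-0.371  0.322  1.989 -0.     0.831  2.17 ]
-60 53.5 63.5 tip x 63.32
-61 53.5 63.75 tip x 63.26
-62 53.75 64.0 tip x 63.34
-63 54.0 64.0 tip x 63.28
-64 54.0 63.5 tip x 62.81
-65 54.75 62.0 tip x 62.2
-66 56.5 62.5 tip x 63.24
-60 53.75 64.25 tip x 63.89
-61 54.0 64.25 tip x 63.82
-62 54.25 64.5 tip x 63.9
-63 54.5 64.75 tip x 63.98
-64 54.5 63.75 tip x 63.22
-65 57.0 62.5 tip x 63.71
-66 57.0 63.0 tip x 63.79
-92 24 24 24 24 25 19 10 12 19 20 19 15 16 22 25 25 25 20 13 17 24 24 24 24 24 24 24 24 22 16 19 24 24 24 24 24 24 24 24 24
-94 24 24 24 24 24 25 23 17 14 15 15 14 14 16 21 25 24 23 22 25 25 24 24 24 24 24 24 24 24 24 24 24 24 24 24 24 24 24 24 24
-96 24 24 24 24 24 21 18 18 17 15 15 15 15 15 16 19 21 24 24 23 21 23 24 24 24 24 24 24 24 24 24 24 24 24 24 24 24 24 24 24
-98 24 24 24 23 17 15 15 15 15 15 15 15 15 15 15 17 22 25 24 23 20 23 24 24 24 24 24 24 24 24 24 24 24 24 24 24 24 24 24 24
-100 23 23 22 21 22 18 15 15 15 15 13  8  9  7 11 17 22 24 24 21 12  8  5 12 19 24 25 24 24 24 24 2
[... 2819 characters left out ...]
 21 19 16 13 13 14 16 18 19 19 18 18 19 18 18 17 17 17 17 17
-82 25 24 24 25 25 25 25 25 25 24 23 22 21 20 18 17 17 18 18 18 17 17 17 18 19 20 22 23 24 25 25 25 24 22 20 17 15 16 19 22 24 25 24 24 24 25 24 24 25 25 24 24
-84 24 24 24 24 24 24 24 24 24 22 20 17 15 15 16 18 19 19 19 19 19 18 18 17 17 18 20 22 23 24 24 25 24 24 23 21 19 18 20 22 23 25 24 24 24 24 24 24 24 24 24 24
-86 24 24 24 24 24 24 24 24 24 23 20 17 14 15 17 20 23 24 25 25 25 25 25 24 24 22 21 19 20 22 23 24 24 24 24 24 23 22 21 21 22 24 24 24 24 24 24 24 24 24 24 24
-88 24 24 24 24 24 24 24 25 25 23 19 16 12 14 17 21 24 24 24 24 24 24 24 24 24 24 24 24 24 22 21 19 19 19 16 14 15 19 23 24 24 24 24 24 24 24 24 24 24 24 24 24
```

The tip now reads about 63.3 against the mark at about 63.5 mm, so it is set. Next is the lock lever: pin angle about 0.23 rad, to be pushed with shut tips toward −tool x.

```bash
cat > push.py <<'E'
import sys
from rect import *
from scipy.spatial.transform import Rotation as Ro
def targ(a,off,z):
    n=np.cos(a)*xt-np.sin(a)*yt
    p=O+(-.040-.055*np.sin(a))*xt+(-.050-.055*np.cos(a))*yt
    yt3=np.array([n[1],-n[0],0])
    R=np.c_[np.r_[n,0],yt3,[0,0,-1]]
    return np.r_[p+n*off,z],R
def rows(T,s=None):
    s=s or get_state();R0=Ro.from_rotvec(s['ee_rot']).as_matrix()
    return [np.r_[R0.T@(p-s['tcp_pos'])/.12,Ro.from_matrix(R0.T@R).as_rotvec()/np.pi].round(3) for p,R in T]
if __name__=='__main__':
    for r in rows([targ(*map(float,g.split(','))) for g in sys.argv[1:]]): print(r.tolist())
E
python3 push.py .234,.0305,.11
python3 - <<'E'
from h import *
# handle end: intersect rays
A,B=cal('side'),cal('scene')
def od(C,uv): o=-C[2].T@C[3];return o,ray(C,uv,0)-o
(o1,d1),(o2,d2)=od(A,(85,136)),od(B,(505,325))
s=np.linalg.lstsq(np.c_[d1,-d2],o2-o1,rcond=None)[0];print(o1+s[0]*d1,o2+s[1]*d2)
# pin from w9 at current view, bright-blob near projected pin
from rect import *
for n in (1,9):
    d=np.load(f'pics/c{n}.npz');C=[d[k] for k in d];print(n,proj(C,[[*(O+xt*-.0526+yt*-.1028),.071]]))
E
```

```text
[0.576, 1.062, 0.09, 0.0, 0.001, -0.162]
[0.17419399 0.07155647 0.15123791] [0.17033572 0.07099203 0.15256763]
1 [[188.15986396 185.37248517]]
9 [[490.27839032 170.728782  ]]
```

Call:
{"fn": "drive_tool", "kwargs": {
  "motion": [
    [0.2, 0.3, 0, 0, 0, -0.04],
    [0.4, 0.6, 0, 0, 0, -0.08],
    [0.576, 0.9, 0, 0, 0, -0.12],
    [0.576, 1, 0, 0, 0, -0.162],
    [0.576, 1, 0, 0, 0, -0.162],
    [0.576, 1, 0, 0, 0, -0.162],
    [0.576, 1, 0, 0, 0, -0.162]
  ]
}}

```text
t: 18.42
tcp_pos: [0.5008, -0.3174, 0.1217]
ee_rot: [-3.058, 0.72, 0.0]
force: [0.3, 0.6, 0.1]
finger_gap: 0.0007
grip_force: 0.0
```

```bash
python3 look.py 10; python3 push.py .234,.0305,.034; python3 - <<'E'
from rect import *
d=np.load('pics/c10.npz');C=[d[k] for k in d];xs=np.arange(-70,-35,1.)
g=rect(10,.071,xs,np.arange(-90,-116,-1.))
for i in range(0,26,2): print(-90-i,' '.join('%2d'%(v//10) for v in g[i]))
g=rect(1,.071,xs,np.arange(-90,-116,-1.))
for i in range(0,26,2): print(-90-i,' '.join('%2d'%(v//10) for v in g[i]))
E
```

```text
18.425 [ 0.5008 -0.3174  0.1217] [0.3 0.6 0.1] [ 0.07  0.1  -0.01] 0.0006550823818295942 0.0 [-0.604  0.322  1.988  0.     0.832  1.429]
[-0.037, 0.059, 0.732, -0.0, 0.0, 0.0]
-90  2  2  0  0  0  0  0  0  0  0  1  0  0  0  1  0  1  0  1  1  2  2  2  2  2  2  2  2  2  2  1  1  2  2  2
-92  5  4  2  1  0  0  0  1  1  0  1  0  0  0  1  0  0  0  0  0  0  0  1  1  1  2  2  2  1  2  2  2  2  1  2
-94  2  1  1  2  3  3  5  5  4  5  4  1  0  0  0  0  0  0  0  0  0  1  0  0  0  0  1  1  1  0  0  1  1  2  2
-96  1  1  0  0  0  1  0  0  0  1  1  1  3  4  6  6  6  5  4  2  1  0  0  0  1  0  0  0  0  0  0  0  0  1  1
-98  1  0  1  0  0  0  1  0  0  0  1  0  0  0  0  0  0  0  1  1  1  3  3  4  4  4  4  3  1  0  0  0  0  0  0
-100  3  1  0  1  0  1  1  0  0  0  0  0  1  0  0  1  0  0  0  0  0  1  0  0  0  0  1  1  1  2  3  3  4  3  2
-102  5  4  3  2  1  1  2  2  1  1  2  1  2  1  0  0  0  1  1  1  1  0  0  1  0  0  1  1  0  0  0  0  0  0  0
-104  1  1  1  1  1  1  1  1  1  1  2  2  2  2  1  2  2  2  2  2  2  2  2  1  1  1  0  0  0  0  0  0  0  0  0
-106  1  1  0  1  1  1  2  1  1  1  1  1  1  1  1
[... 1225 characters left out ...]
5 13  8  4  4  4  6  8  9 10  9  9  9  9
-104 14 14 13  9  5  9  9  9  9  9  9 10 13 13 13 13 13 14 14 14 14 14 12  7  4  6  8  9  9  9  9  9  9  9  9
-106 14 14 13  9  8  9  9  9  9  9  9  9 11 12 13 13 13 13 14 14 14 13  9  6  8 10  9  9  9  9  9  9  9  9  9
-108 13 11  8  8  9  9  9  9  9  9  9  9  9 10 10 12 12 12 12 11 10  7  8  9  9  9 10  9  9  9  9  9  9  9  9
-110  9  9  9  9  9  9  9  9  9  9  9  9  9  9  9  9  9  9  9  9  9  9  9  9  9  9  9  9  9  9  9  9  9  9  9
-112  9  9  9  9  9  9  9  9  9  9  9  9  9  9 10 10  9  9  9  9  9  9  9  9  9  9  9  9  9 10 10  9  9  9 10
-114  6  6  6  6  6  6  6  5  6  5  6  6  7  7  7  7  6  7  7  7  7  7  7  7  7  7  7  7  7  6  7  7  7  7  7
```

Call:
{"fn": "drive_tool", "kwargs": {
  "motion": [
    [-0.037, 0.059, 0, 0, 0, 0],
    [-0.037, 0.059, 0.2, 0, 0, 0],
    [-0.037, 0.059, 0.4, 0, 0, 0],
    [-0.037, 0.059, 0.6, 0, 0, 0],
    [-0.037, 0.059, 0.73, 0, 0, 0],
    [-0.037, 0.059, 0.73, 0, 0, 0]
  ]
}}

```text
t: 19.27
tcp_pos: [0.4926, -0.3221, 0.0335]
ee_rot: [-3.058, 0.719, 0.003]
force: [-0.6, -0.4, 0.2]
finger_gap: 0.0004
grip_force: 0.0
```

```bash
python3 push.py .234,.0305,.034 .234,.0225,.034 .3,.0225,.034 .4,.0225,.034 .5,.0225,.034  .6,.0225,.034 .7,.0225,.034 .8,.0225,.034 .9,.0225,.034 1.0,.0225,.034 1.1,.0225,.034
```

```text
[0.007, -0.005, -0.004, -0.0, 0.001, 0.0]
[-0.06, -0.005, -0.004, -0.0, 0.001, 0.0]
[-0.09, 0.007, -0.004, -0.0, 0.001, 0.021]
[-0.138, 0.02, -0.004, -0.0, 0.001, 0.053]
[-0.187, 0.028, -0.004, -0.0, 0.001, 0.085]
[-0.236, 0.032, -0.004, 0.0, 0.001, 0.117]
[-0.286, 0.03, -0.004, 0.0, 0.001, 0.149]
[-0.335, 0.024, -0.004, 0.0, 0.001, 0.18]
[-0.383, 0.013, -0.003, 0.0, 0.001, 0.212]
[-0.43, -0.003, -0.003, 0.0, 0.001, 0.244]
[-0.475, -0.024, -0.003, 0.0, 0.001, 0.276]
```

Call:
{"fn": "drive_tool", "kwargs": {
  "motion": [
    [-0.03, 0, 0, 0, 0, 0],
    [-0.06, 0, 0, 0, 0, 0],
    [-0.075, 0.004, 0, 0, 0, 0.01],
    [-0.09, 0.007, 0, 0, 0, 0.021],
    [-0.114, 0.014, 0, 0, 0, 0.037],
    [-0.138, 0.02, 0, 0, 0, 0.053],
    [-0.162, 0.024, 0, 0, 0, 0.069],
    [-0.187, 0.028, 0, 0, 0, 0.085],
    [-0.187, 0.028, 0, 0, 0, 0.085]
  ]
}}

```text
t: 20.4
tcp_pos: [0.4718, -0.3155, 0.0345]
ee_rot: [2.935, -1.121, 0.0]
force: [2.3, -0.4, 0.9]
finger_gap: 0.0005
grip_force: 0.8
```

```bash
python3 look.py 11; python3 push.py .5,.0225,.034 .6,.0225,.034 .7,.0225,.034 .8,.0225,.034 .9,.0225,.034 1.0,.0225,.034 1.1,.0225,.034
```

```text
20.4 [ 0.4718 -0.3155  0.0345] [ 2.3 -0.4  0.9] [-0.03 -0.12 -0.  ] 0.0005167864745952502 0.7986100763082504 [-0.63   0.43   2.052  0.     0.659  1.67 ]
[-0.006, 0.002, 0.004, -0.0, -0.0, 0.0]
[-0.053, 0.019, 0.004, -0.0, -0.0, 0.032]
[-0.101, 0.03, 0.004, -0.0, -0.0, 0.064]
[-0.15, 0.037, 0.004, -0.0, -0.0, 0.096]
[-0.199, 0.039, 0.004, -0.0, -0.0, 0.127]
[-0.249, 0.036, 0.004, -0.0, -0.0, 0.159]
[-0.298, 0.028, 0.004, -0.0, -0.0, 0.191]
```

Contact is made, at about 3 N as expected. Carrying on to 1.1 rad.

Call:
{"fn": "drive_tool", "kwargs": {
  "motion": [
    [-0.024, 0.009, 0, 0, 0, 0.016],
    [-0.048, 0.017, 0, 0, 0, 0.032],
    [-0.072, 0.024, 0, 0, 0, 0.048],
    [-0.096, 0.029, 0, 0, 0, 0.064],
    [-0.12, 0.033, 0, 0, 0, 0.08],
    [-0.145, 0.035, 0, 0, 0, 0.096],
    [-0.17, 0.037, 0, 0, 0, 0.112],
    [-0.194, 0.037, 0, 0, 0, 0.127],
    [-0.219, 0.036, 0, 0, 0, 0.143],
    [-0.243, 0.034, 0, 0, 0, 0.159],
    [-0.268, 0.03, 0, 0, 0, 0.175],
    [-0.292, 0.026, 0, 0, 0, 0.191],
    [-0.292, 0.026, 0, 0, 0, 0.191]
  ]
}}

```text
t: 22.12
tcp_pos: [0.4435, -0.2944, 0.0344]
ee_rot: [2.474, -1.936, -0.0]
force: [1.4, -1.3, 1.5]
finger_gap: 0.0003
grip_force: 0.6
```

```bash
python3 look.py 12; python3 push.py 1.1,.0225,.034 1.15,.0225,.034 1.2,.0225,.034 1.25,.0225,.034 1.3,.0225,.034 1.3,.0195,.034
```

```text
22.125 [ 0.4435 -0.2944  0.0344] [ 1.4 -1.3  1.5] [-0.04 -0.01  0.01] 0.00031696111004052106 0.6065594404935837 [-0.63   0.389  2.121 -0.     0.632  2.269]
[-0.003, 0.004, 0.002, 0.0, 0.0, 0.0]
[-0.026, 0.013, 0.002, 0.0, 0.0, 0.016]
[-0.049, 0.021, 0.002, 0.0, 0.0, 0.032]
[-0.073, 0.027, 0.002, 0.0, 0.0, 0.048]
[-0.098, 0.032, 0.002, 0.0, 0.0, 0.064]
[-0.122, 0.027, 0.002, 0.0, 0.0, 0.064]
```

Call:
{"fn": "drive_tool", "kwargs": {
  "motion": [
    [-0.013, 0.005, 0, 0, 0, 0.008],
    [-0.026, 0.01, 0, 0, 0, 0.016],
    [-0.038, 0.014, 0, 0, 0, 0.024],
    [-0.05, 0.018, 0, 0, 0, 0.032],
    [-0.06, 0.021, 0, 0, 0, 0.04],
    [-0.06, 0.021, 0, 0, 0, 0.04]
  ]
}}

```text
t: 22.98
tcp_pos: [0.4393, -0.2879, 0.0344]
ee_rot: [-2.346, 2.089, 0.0]
force: [2.3, -1.5, 0.0]
finger_gap: 0.0003
grip_force: 1.0
```

```bash
python3 look.py 13; python3 push.py 1.25,.0225,.034 1.3,.0225,.034 1.3,.0195,.034
```

```text
22.975 [ 0.4393 -0.2879  0.0344] [ 2.3 -1.5  0. ] [-0.13 -0.15 -0.02] 0.0002992361589730406 1.0138876363635063 [-0.625  0.38   2.135  0.     0.626  2.401]
[-0.012, 0.008, 0.003, 0.0, 0.0, 0.008]
[-0.035, 0.016, 0.003, 0.0, 0.0, 0.024]
[-0.06, 0.014, 0.003, 0.0, 0.0, 0.024]
```

Call:
{"fn": "drive_tool", "kwargs": {
  "motion": [
    [-0.012, 0.008, 0, 0, 0, 0.008],
    [-0.024, 0.013, 0, 0, 0, 0.016],
    [-0.024, 0.013, 0, 0, 0, 0.016]
  ]
}}

```text
t: 23.45
tcp_pos: [0.4376, -0.2853, 0.0344]
ee_rot: [-2.293, 2.148, -0.001]
force: [4.6, -1.9, -0.3]
finger_gap: 0.0006
grip_force: 1.7
```

Call:
{"fn": "drive_tool", "kwargs": {
  "motion": [
    [-0.006, 0.002, 0, 0, 0, 0.004],
    [-0.012, 0.004, 0, 0, 0, 0.008],
    [-0.012, 0.004, 0, 0, 0, 0.008]
  ]
}}

```text
t: 23.82
tcp_pos: [0.437, -0.2839, 0.0344]
ee_rot: [-2.266, 2.176, -0.0]
force: [3.1, -1.8, 0.4]
finger_gap: 0.0004
grip_force: 1.8
```

Call:
{"fn": "drive_tool", "kwargs": {
  "motion": [
    [-0.008, 0, 0, 0, 0, 0],
    [-0.008, 0, 0, 0, 0, 0]
  ]
}}

```text
t: 24.08
tcp_pos: [0.437, -0.2833, 0.0345]
ee_rot: [2.267, -2.175, 0.001]
force: [3.0, -5.4, -1.1]
finger_gap: 0.0004
grip_force: 3.3
```

Call:
{"fn": "drive_tool", "kwargs": {
  "motion": [
    [-0.007, 0, 0, 0, 0, 0],
    [-0.007, 0, 0, 0, 0, 0]
  ]
}}

```text
t: 24.32
tcp_pos: [0.4371, -0.283, 0.0346]
ee_rot: [2.267, -2.175, 0.003]
force: [2.1, -11.3, -1.6]
finger_gap: 0.0007
grip_force: 5.0
```

Call:
{"fn": "drive_tool", "kwargs": {
  "motion": [
    [-0.005, 0, 0, 0, 0, 0],
    [-0.005, 0, 0, 0, 0, 0]
  ]
}}

```text
t: 24.58
tcp_pos: [0.4372, -0.2828, 0.0346]
ee_rot: [2.267, -2.174, 0.004]
force: [1.3, -14.2, -2.2]
finger_gap: 0.0004
grip_force: 6.5
```

Call:
{"fn": "drive_tool", "kwargs": {
  "motion": [
    [-0.007, 0, 0, 0, 0, 0],
    [-0.007, 0, 0, 0, 0, 0]
  ]
}}

```text
t: 24.82
tcp_pos: [0.4373, -0.2825, 0.0347]
ee_rot: [2.267, -2.174, 0.005]
force: [-1.6, -20.8, -5.1]
finger_gap: 0.0007
grip_force: 9.3
```

Now about 20 N at the stop. I'll hold it for a moment, then back straight off and lift.

Call:
{"fn": "drive_tool", "kwargs": {
  "motion": [
    [0, 0, 0, 0, 0, 0],
    [0, 0, 0, 0, 0, 0],
    [0, 0, 0, 0, 0, 0],
    [0, 0, 0, 0, 0, 0],
    [0, 0, 0, 0, 0, 0],
    [0, 0, 0, 0, 0, 0]
  ]
}}

```text
t: 25.58
tcp_pos: [0.4373, -0.2825, 0.0347]
ee_rot: [2.267, -2.174, 0.005]
force: [-1.5, -20.1, -3.4]
finger_gap: 0.0007
grip_force: 9.2
```

Call:
{"fn": "drive_tool", "kwargs": {
  "motion": [
    [0.03, 0, 0, 0, 0, 0],
    [0.1, 0, 0, 0, 0, 0],
    [0.15, 0, 0, 0, 0, 0],
    [0.15, 0, -0.3, 0, 0, 0],
    [0.15, 0, -0.7, 0, 0, 0],
    [0.15, 0, -1, 0, 0, 0],
    [0.15, 0, -1, 0, 0, 0]
  ]
}}

```text
t: 26.45
tcp_pos: [0.4386, -0.2997, 0.1569]
ee_rot: [-2.266, 2.175, -0.006]
force: [0.6, -0.3, -0.6]
finger_gap: 0.0008
grip_force: 0.0
```

```bash
python3 look.py 14; python3 - <<'E'
from rect import *
a=cv2.imread('pics/s14.png');C=cal('side')
for n,(x,y) in {'a1.3':(-93,-64.7),'a1.2':(-91.3,-69.9),'a1.1':(-89,-75)}.items(): print(n,proj(C,[[*(O+xt*x/1000+yt*y/1000),z] for z in(.071,.05)]).round(1).tolist())
g=cv2.cvtColor(a,cv2.COLOR_BGR2GRAY)
print(g[225:260:2,212:245])
E
```

```text
26.45 [ 0.4386 -0.2997  0.1569] [ 0.6 -0.3 -0.6] [0.14 0.05 0.09] 0.0007551239279214408 0.0 [-0.643  0.175  2.099 -0.     0.863  2.457]
a1.3 [[212.6, 236.0], [213.8, 245.1]]
a1.2 [[213.1, 237.8], [214.2, 246.9]]
a1.1 [[213.9, 239.5], [215.0, 248.7]]
[[192 190 185 183 181 182 181 181 181 181 156 132 145 154 152 150 151 149
  148 149 150 149 148 150 152 151 152 150 147 160 169 170 169]
 [188 188 188 188 184 180 179 181 181 184 155 139 153 152 152 152 152 152
  152 149 151 150 150 150 152 152 149 148 160 166 167 166 168]
 [179 178 180 188 187 184 183 178 179 156 134 146 152 152 153 150 150 148
  149 151 150 149 147 147 159 168 169 169 167 166 164 164 164]
 [183 183 181 182 182 183 180 178 179 149 138 152 153 150 151 152 151 153
  154 154 154 152 161 169 166 166 167 168 167 169 159 151 151]
 [177 174 174 174 176 177 177 180 159 132 145 151 152 152 151 152 154 153
  154 154 152 150 161 167 166 165 168 168 161 152 153 152 153]
 [197 210 216 214 198 183 176 182 141 131 154 153 152 152 152 154 153 152
  150 152 151 151 151 163 173 171 158 150 152 156 157 155 157]
 [221 230 173  94  78 126 18
[... 916 characters left out ...]
5 190 233 240]
 [ 95  78  84  83  83  76  77 133 162 155 158 161 161 166 165 169 148 115
  110 120 110  95  84  82  84  85  74  92 104  76  62  78  83]
 [139  72  87  89  83  79  69  91  98  86  85  87  88  87  86  92  96  98
   97 100 100 100 102 105 104 105 105  74  78 106 112 107 106]
 [136  83  86  87  82  83  78  63  57  58  59  60  58  59  81  93  93  91
   83  72  60  53  54  55  55  57  57  55  55  55  55  55  55]
 [148  97  84  88  84  81  66  55  55  54  54  52  54  52  52  52  53  53
   52  50  64  93 105  85  84  91  92  80  60  53  54  55  56]
 [168 165 122  84  84  74  53  61  94  85  62  66  82  89  85  87  87  87
   86  85  85  86  86  83  84  82  83  84  83  87  88  88  89]]
```

The pin top is at (213.5,236), which matches 1.3 rad. A quick check that the arm tip has not moved, then hand in.

```bash
python3 - <<'E'
from rect import *
a,b=[cv2.cvtColor(cv2.imread(f'pics/s{n}.png'),cv2.COLOR_BGR2GRAY).astype(int) for n in (9,14)]
d=(b-a)[245:272,280:306];print(abs(d).mean(),abs(d).max())
sc=cv2.imread('pics/side0.png').astype(int);e=cv2.imread('pics/s14.png').astype(int)
for n,(u,v) in {'jar':(295,182),'carton':(255,320),'key':(325,250)}.items(): print(n,abs(sc-e)[v-14:v+14,u-14:u+14].mean())
if abs(d).mean()<12: print(close_job())
E
```

```text
1.5940170940170941 5
jar 28.641156462585034
carton 8.584183673469388
key 9.870748299319727
the job is handed in; nothing more can be done
None
```

The job is handed in at about 26.5 s of the 72 s allowed: the arm tip measured within about 0.5 mm of the set mark, the lock lever is at its 1.3 rad stop after a hold at about 20 N, and the gripper is clear of everything; I never went near the jar, carton or hex key, but the before/after picture check on the jar was unclear (it changed more than the others, possibly only shadow).

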